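# Load the paint-can shaker and set its speed

## Task

Stand the red, yellow and blue spray cans upright in the can shaker's divided carrier, each on the floor of the cell trimmed in its own colour, setting them down rather than dropping them. Once all three are loaded, turn the shaker's speed knob until the black pointer on the dial lines up with the red mark. Leave the white can in its cell, and do not push about or tip the green can, the filler tin or the cork sanding block.

Things in the scene. Friction and masses are not known exactly. Their poses are not given: they have to be found in the camera images.
- shaker: fixed can shaker, 220 x 360 mm, origin at the centre of its underside on the bench. Its +y end carries the divided carrier; its -y end is a green console 60 mm high with the speed knob at (-63, -105) mm and a white dial of radius 56 mm at (+45, -105) mm, whose clear window tops out 70 mm above the bench.
- carrier_in (a point): centre of the black 2 x 2 carrier, at floor height (26 mm above the bench), at (0, +80) mm on the shaker. 190 mm square outside, 6 mm walls, tops 95 mm above the bench. Cell centres lie 46 mm either way in x and y from here.
- knob_grip (a point): grip point on the knob's vertical axis, 88 mm above the bench. The knob is a black bar 56 mm long, 15 mm wide, 30 mm tall (top 101 mm above the bench), standing on a 58 mm disc 11 mm high; the point's x axis runs along the bar, towards its white line.
- knob (a joint): knob angle in rad, -1.5 to 1.5, 0 with the bar along the shaker's x axis; grows clockwise seen from above. It stays where it is left.
- pointer (a joint): angle of the dial's black pointer in rad, driven by the knob: 0.6 times the knob's angle; 0 points along the shaker's +x, grows clockwise seen from above.
- mark (a joint): angle of the dial's red mark, same zero and sense as the pointer; it is preset and does not move.
- pointer_tip (a point): tip of the black pointer, 46 mm from the dial's centre, under the window.
- mark_point (a point): inner part of the red mark (6 mm wide, 14 mm long), 46 mm from the dial's centre, where the pointer's tip should come.
- trim_red: red trim that marks one of the carrier's four square cells: a 60 mm disc on the cell's floor and a liner round the inside of its rim. Origin: centre of the cell's floor, where the red can's underside centre belongs; x and y along the cell's walls. The cell is 86 mm square inside, its walls rise 69 mm above this floor (liner 73 mm).
- trim_yellow: yellow trim that marks one of the carrier's four square cells: a 60 mm disc on the cell's floor and a liner round the inside of its rim. Origin: centre of the cell's floor, where the yellow can's underside centre belongs; x and y along the cell's walls. The cell is 86 mm square inside, its walls rise 69 mm above this floor (liner 73 mm).
- trim_blue: blue trim that marks one of the carrier's four square cells: a 60 mm disc on the cell's floor and a liner round the inside of its rim. Origin: centre of the cell's floor, where the blue can's underside centre belongs; x and y along the cell's walls. The cell is 86 mm square inside, its walls rise 69 mm above this floor (liner 73 mm).
- can_red: aerosol can with flat foot, straight red body 53 mm in diameter and 128 mm high, then a same-coloured cap 50 mm in diameter up to 150 mm; about 0.35 kg. Origin: centre of its underside, z up along the can. Starts standing on the bench.
- can_yellow: aerosol can with flat foot, straight yellow body 53 mm in diameter and 128 mm high, then a same-coloured cap 50 mm in diameter up to 150 mm; about 0.35 kg. Origin: centre of its underside, z up along the can. Starts standing on the bench.
- can_blue: aerosol can with flat foot, straight blue body 53 mm in diameter and 128 mm high, then a same-coloured cap 50 mm in diameter up to 150 mm; about 0.35 kg. Origin: centre of its underside, z up along the can. Starts standing on the bench.
- can_white: aerosol can with flat foot, straight white body 53 mm in diameter and 128 mm high, then a same-coloured cap 50 mm in diameter up to 150 mm; about 0.35 kg. Origin: centre of its underside, z up along the can. Already stands in the untrimmed fourth cell; leave it there.
- can_green: aerosol can with flat foot, straight green body 53 mm in diameter and 128 mm high, then a same-coloured cap 50 mm in diameter up to 150 mm; about 0.35 kg. Origin: centre of its underside, z up along the can. Bystander on the bench.
- filler_tin: bystander: black and red filler tin, 127 mm in diameter, 153 mm high; origin under its centre.
- sanding_block: bystander: cork block 70 x 125 x 35 mm; origin under its centre.
Things that resemble listed ones, but are neither listed nor needed, are in the scene too. There is more than one size of the can_white; the job needs the middle-sized.

How it is judged:
On the way, in this order (a step that is already met when the one before it is completed fails the run):
1. all three cans stand in the cells of their own colour (horizontal distance between can_red and trim_red below 0.026 m and z of can_red in the frame of trim_red below 0.008 m and angle between each of can_red, can_yellow, can_blue's own z axis and vertical below 0.1 rad and horizontal distance between can_yellow and trim_yellow below 0.026 m and z of can_yellow in the frame of trim_yellow below 0.008 m and horizontal distance between can_blue and trim_blue below 0.026 m and z of can_blue in the frame of trim_blue below 0.008 m), for 0.2 s.
2. the pointer lines up with the red mark (horizontal distance between pointer_tip and mark_point below 0.005 m), for 0.2 s.
At the end, for the whole second after the job is handed in: Red, yellow and blue cans stand at rest, upright within 0.1 rad, on the floor (within 8 mm) of their own colour's cell (foot within 26 mm of its centre, i.e. anywhere inside); the pointer tip is within 5 mm of the red mark's point; the white can still stands in its cell (all of step 1 and horizontal distance between pointer_tip and mark_point below 0.005 m and linear speed of each of can_red, can_yellow, can_blue below 0.02 m/s and distance of can_white from where it was at the start of the episode below 0.03 m and angle between can_white's own z axis and vertical below 0.1 rad); the robot touches nothing.
It fails at once if a can is dropped into its cell (still faster than 0.5 m/s in the last 30 mm above the floor) ((horizontal distance between can_red and carrier_in below 0.1 m and z of can_red in the frame of carrier_in below 0.03 m and linear speed of can_red above 0.5 m/s) or (horizontal distance between can_yellow and carrier_in below 0.1 m and z of can_yellow in the frame of carrier_in below 0.03 m and linear speed of can_yellow above 0.5 m/s) or (horizontal distance between can_blue and carrier_in below 0.1 m and z of can_blue in the frame of carrier_in below 0.03 m and linear speed of can_blue above 0.5 m/s)).
It fails at once if the white can is lifted out or tipped (distance of can_white from where it was at the start of the episode above 0.045 m or angle between can_white's own z axis and vertical above 0.4 rad).
It fails at once if the green can, filler tin or sanding block is pushed more than 30 mm or tipped (distance of any of can_green, filler_tin, sanding_block from where it was at the start of the episode above 0.03 m or angle between can_green's own z axis and vertical above 0.4 rad).
It also fails if it takes over 72 s, if anything falls off the work surface, if the arm or the gripper's body presses on something with over 40 N, if the wrist force passes 120 N, or if a joint passes its speed limit or range.

## Robot

A 6-joint arm with a two-finger parallel gripper is mounted at the origin on the work surface. World frame = base frame: x ahead of the robot, y to its left, z up, the work surface at z = 0. Lengths are in m, angles in rad, forces in N, time in s.
With the tool pointing down it reaches from about 0.275 to 0.85 m from the base axis. Payload 5.2 kg.
Tool frame: the origin (TCP) lies at the centre of the arm's flange, where the gripper is bolted on; the fingertips stand 173 mm ahead of it and the grasp point (between the pads) lies 155 mm ahead of it; z points along the fingers, y is the line along which they close (so a half turn about z gives the same grasp; the last joint's range is limited). The gripper opens to 85 mm and grips with 20 to 120 N. Pads are 22 mm wide; open, the fingers measure 114 mm over their backs; the gripper's body (76 mm by 85 mm) begins 54 mm behind the grasp point. The pads swing forward as they close: fully open they stand 13 mm farther back than shut.
Start: joints at [-0.203, 0.259, 1.535, -0, 1.348, -0.203], TCP at [0.55, 0, 0.405] pointing down, gripper open.
Joint ranges: [-3.14, 3.14], [-0.91, 2.08], [0.19, 2.58], [-1.22, 4.36], [0.22, 2.71], [-3.12, 3.12]. Speed limits (rad/s): [2.57, 2.57, 3.14, 3.14, 3.14, 3.14].

## Interface

Orientations are given as a 3x3 rotation matrix whose columns are the frame's x, y, z axes.
In Python, from cell import robot gives the robot as it stands.
- The arm moves only by the tool play_rows, never from a script. Its argument "deltas" is a list that holds one entry, the list of rows, each a list of 7 numbers: the finger opening in mm, from 0 to 85.4, then the shift along the tool's x, y, z in mm, then the turn, a rotation vector about the tool's x, y, z in rad. A call has 1 to 20 rows; each row shifts and turns the commanded pose from where the row before left it, along the tool's axes as they then stand; what a row does not reach is not made up. A row lasts 1/12 s, in which the tool goes at most 41.7 mm and 7.16 degrees, less where a joint would pass 70% of its speed; a pose out of reach is approached as far as the arm can. A call with a gripper value outside its range is refused whole. The fingers move at their own pace and stop on an object; the grip force is fixed at half the most. Time passes only in rows, so rows that do not move let the fingers close. It gives the time, the measured TCP pose, the force and the opening at its end, in the units of the state.
- robot.get_obs(): the state, without advancing time (a new reading comes with each control period).
- robot.capture(name): name is "scene" or "side" or "wrist"; returns a dict with "image" (384x512x3 uint8, red, green, blue), "z_map" (384x512 float32, m along the optical axis (not along the pixel's ray), 0 where there is no reading), "K" (3x3 intrinsics, pixels), "dist" ([k1, k2, p1, p2, k3] as OpenCV has them; the pictures are not rectified), "rvec" (rotation vector, rad) and "tvec" (3), from world to camera coordinates, as OpenCV has them. Camera axes: x right, y down, z forward; pixel columns grow to the right and rows downward; lengths in m; the calibration is good to about 2 mm. A picture is of the moment at which its call begins.
- robot.sign_off(): hands the job in, once; it reports no verdict.
The state is a dict: "clock": time; "qpos": joint angles; "joint_vel": joint speeds; "joint_efforts": joint torques, N m; "position": TCP position; "ee_rot": TCP orientation; "wrist_force": force on the tool from outside, world axes, zero at the start; "wrist_torque": the same for the moment, N m; "gripper_width": opening from 0.0 (shut) to 1.0 (fully open).
Only numpy, scipy, OpenCV 4.12 (cv2) and the standard library are available. Lean on these libraries where they do the work, as an engineer would, in place of code of your own. Each camera call takes 0.05 s, during which the arm holds its last target. There are 200 camera calls.

## Working session

There is one attempt and no reset: what is moved stays moved. The work goes in short steps, Python scripts to look and compute and a tool call to move; the robot and the scene stay as the last step left them, time stands still between calls to the robot, and variables do not carry over. Pictures are saved under pics/ and viewed, on a budget of 10 in all, crops included, one or two more only if the job needs it, and the job is handed in when it is done.

Besides the shell and the picture viewer there is one more tool, called after "Emit:" in YAML: its name, and indented under it one key for each argument. play_rows: Moves the arm, as the interface text tells. Its arguments: {"type":"object","properties":{"deltas":{"type":"array","items":{"type":"array","items":{"type":"array","items":{"type":"number"}}}}},"required":["deltas"]}

```bash
mkdir -p pics; ls; cat > h.py <<'E'
import numpy as np, cv2
from cell import robot
def cap(n):
    c=robot.capture(n); R,_=cv2.Rodrigues(np.array(c['rvec'],float)); c['R']=R; c['t']=np.array(c['tvec'],float).reshape(3); return c
def cloud(c):
    h,w=c['z_map'].shape; u,v=np.meshgrid(np.arange(w),np.arange(h))
    p=cv2.undistortPoints(np.stack([u,v],-1).reshape(-1,1,2).astype(np.float64),np.array(c['K']),np.array(c['dist'])).reshape(h,w,2)
    z=c['z_map'].astype(float); P=np.dstack([p*z[...,None],z]); W=(P-c['t'])@c['R']; W[z==0]=np.nan; return W
def save(c,n): cv2.imwrite('pics/'+n+'.png',c['image'][...,::-1])
E
python3 - <<'E'
from h import *
cs={n:cap(n) for n in('scene','side')}
for n in cs: c=cs[n]; print(n,(-c['R'].T@c['t']).round(3), c['R'][2].round(2)); save(c,n+'1'); np.save('/tmp/%s.npy'%n,cloud(c))
print(robot.get_obs())
E
```

```text
pics
scene [0.964 0.816 1.059] [-0.33 -0.58 -0.74]
side [0.333 0.892 0.663] [ 0.22 -0.8  -0.56]
{'clock': 0.1, 'qpos': array([-2.02828025e-01,  2.59294056e-01,  1.53597823e+00, -2.27851472e-05,
        1.34806095e+00, -2.02776616e-01]), 'joint_vel': array([-0.00049346, -0.00155421, -0.00237567,  0.0028648 , -0.00079108,
       -0.00034358]), 'joint_efforts': array([ 3.02140717e-03, -4.46967566e+01, -2.91247433e+01, -1.80583206e-04,
        6.27233181e-03, -7.21271704e-05]), 'position': array([5.49798404e-01, 4.54209182e-05, 4.03942875e-01]), 'ee_rot': array([[ 4.66371115e-05,  9.99998538e-01, -1.70938186e-03],
       [ 9.99999945e-01, -4.60750338e-05,  3.28857220e-04],
       [ 3.28777979e-04, -1.70939710e-03, -9.99998485e-01]]), 'wrist_force': array([-0.37391351, -0.65284642,  1.61168427]), 'wrist_torque': array([ 0.03305288,  0.05797849, -0.00092903]), 'gripper_width': 0.9978610460100432}
```

View pics/scene1.png

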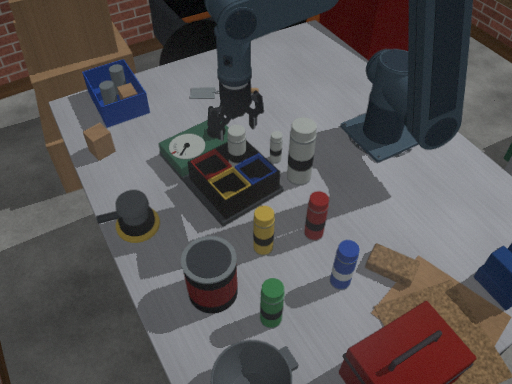

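View pics/side1.png

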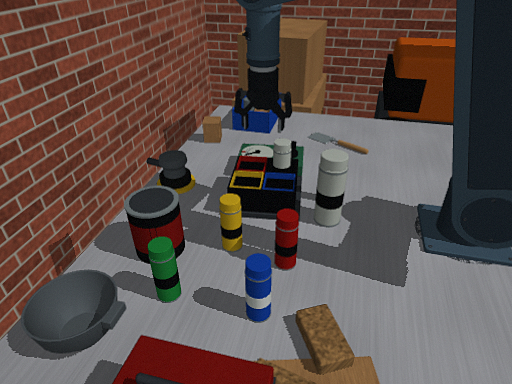

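The scene view shows the carrier at about (233,175) with the white can at (237,140). Yellow is at (263,230), red (316,215), blue (345,265) and green (271,303), with the tin at (210,275). The big white decoy is at (300,150) and the small one at (277,147). The side view agrees. In both, the gripper hides the knob.

```bash
cat > m.py <<'E'
from h import *
from scipy.optimize import least_squares
def masks(img):
    hsv=cv2.cvtColor(img,cv2.COLOR_RGB2HSV); H,S,V=[hsv[...,i].astype(int) for i in range(3)]
    s=(S>130)&(V>60)
    return dict(red=s&((H<8)|(H>172)),yellow=s&(H>20)&(H<34),blue=s&(H>108)&(H<128),green=s&(H>55)&(H<85))
def body(W,m):  # cylinder axis from the visible surface
    p=W[m]; p=p[np.isfinite(p).all(1)]
    return p
E
python3 - <<'E'
from m import *
for n in('scene','side'):
    W=np.load('/tmp/%s.npy'%n); img=cv2.imread('pics/%s1.png'%n)[...,::-1].copy(); M=masks(img)
    for k,m in M.items():
        nl,lab,st,_=cv2.connectedComponentsWithStats(m.astype(np.uint8))
        for i in range(1,nl):
            if st[i,4]<25: continue
            p=W[(lab==i)]; p=p[np.isfinite(p).all(1)]
            if len(p)<20: continue
            md=np.median(p,0)
            if not(-.1<md[1]<.8 and .2<md[0]<1 and -.01<md[2]<.3): continue
            q=p[(p[:,2]>.02)&(p[:,2]<.125)&(abs(p-md)[:,:2].max(1)<.05)]
            c=None
            if len(q)>30:
                r=least_squares(lambda c:np.hypot(q[:,0]-c[0],q[:,1]-c[1])-.0265,md[:2],loss='soft_l1',f_scale=.002); c=r.x.round(4)
            t=p[(p[:,2]>.146)&(p[:,2]<.156)]
            print(n,k,st[i].tolist(),md.round(3),'cyl',c,'zmax',np.percentile(p[:,2],98).round(3),'top',t.mean(0).round(4) if len(t)>5 else None)
E
```

```text
scene red [191, 149, 40, 31, 264] [ 0.597 -0.095  0.094] cyl [ 0.5923 -0.0861] zmax 0.101 top None
scene red [309, 192, 20, 19, 281] [0.439 0.232 0.148] cyl None zmax 0.152 top [0.4379 0.2287 0.1489]
scene red [312, 213, 14, 10, 53] [0.45  0.248 0.103] cyl [0.4356 0.2259] zmax 0.117 top None
scene red [187, 274, 49, 33, 577] [0.782 0.307 0.079] cyl [0.7751 0.2869] zmax 0.112 top None
scene red [349, 301, 127, 83, 6194] [0.491 0.649 0.139] cyl None zmax 0.142 top None
scene yellow [208, 168, 42, 32, 327] [0.583 0.001 0.092] cyl [0.5772 0.0072] zmax 0.101 top None
scene yellow [254, 206, 20, 21, 337] [0.586 0.205 0.148] cyl None zmax 0.152 top [0.5832 0.2009 0.1489]
scene yellow [116, 211, 43, 31, 326] [0.864 0.    0.011] cyl None zmax 0.016 top None
scene yellow [254, 225, 19, 15, 173] [0.596 0.22  0.099] cyl [0.6076 0.2391] zmax 0.119 top None
scene yellow [254, 243, 18, 11, 99] [0.594 0.218 0.024] cyl [0.6058 0.2364] zmax 0.037 top None
scene blue [235, 153, 42, 32, 329] [ 0.49  -0.011  0.093] cyl [ 0.4854 -0.006 ] zmax 0.101 top None
scene blue [339, 240, 20, 23, 321] [0.466 0.391 
[... 805 characters left out ...]
7 0.1491]
side yellow [222, 234, 20, 17, 235] [0.573 0.221 0.026] cyl [0.5825 0.1979] zmax 0.044 top None
side blue [262, 172, 34, 19, 281] [ 0.505 -0.026  0.094] cyl [ 0.5006 -0.0095] zmax 0.1 top None
side blue [245, 253, 27, 46, 1002] [0.459 0.404 0.133] cyl [0.4638 0.3863] zmax 0.151 top [0.4628 0.3895 0.1493]
side blue [246, 303, 25, 19, 300] [0.457 0.409 0.024] cyl [0.4638 0.3861] zmax 0.043 top None
side green [148, 237, 26, 25, 524] [0.665 0.396 0.148] cyl None zmax 0.151 top [0.6692 0.3892 0.1492]
side green [152, 255, 25, 24, 371] [0.656 0.407 0.098] cyl [0.6417 0.4239] zmax 0.12 top None
side green [156, 281, 25, 21, 279] [0.656 0.408 0.025] cyl [0.644  0.4257] zmax 0.042 top None
```

```bash
python3 - <<'E'
from m import *
for n in('scene','side'):
    W=np.load('/tmp/%s.npy'%n); img=cv2.imread('pics/%s1.png'%n)[...,::-1].copy(); M=masks(img)
    R=cv2.minAreaRect
    ok=(W[...,2]>.091)&(W[...,2]<.104)&(abs(W[...,0]-.54)<.18)&(abs(W[...,1]+.05)<.17)
    k=cv2.connectedComponentsWithStats(ok.astype(np.uint8))
    i=1+np.argmax(k[2][1:,4]); p=W[k[1]==i][:,:2]; print(n,len(p),'rim',R((p*1000).astype(np.float32)))
    for c in('red','yellow','blue'):
        q=W[M[c]&(W[...,2]>.0965)&(W[...,2]<.104)&(abs(W[...,0]-.54)<.12)&(abs(W[...,1]+.05)<.15)]
        print(c,len(q),R((q[:,:2]*1000).astype(np.float32)))
    q=W[(W[...,2]>.145)&(W[...,2]<.155)&(abs(W[...,0]-.52)<.1)&(abs(W[...,1]+.09)<.1)]; print('white top',len(q),q.mean(0))
c=cap('wrist'); save(c,'wrist1'); W=cloud(c); print(-c['R'].T@c['t'],c['R'][2]); np.save('/tmp/wrist.npy',W)
E
```

```text
scene 1018 rim ((549.656494140625, -27.68183135986328), (192.8583526611328, 195.2936553955078), 7.546350479125977)
red 97 ((602.0524291992188, -66.52322387695312), (84.63218688964844, 89.2630844116211), 6.7931952476501465)
yellow 91 ((590.82470703125, 25.272600173950195), (85.63325500488281, 86.81571960449219), 6.712167263031006)
blue 100 ((498.8484191894531, 13.126911163330078), (88.29705047607422, 89.55657196044922), 6.627168655395508)
white top 58 [ 0.5163953  -0.06107345  0.15012814]
side 810 rim ((549.5388793945312, -25.518966674804688), (189.59539794921875, 194.7635498046875), 7.441650867462158)
red 69 ((601.2012329101562, -68.02392578125), (86.58462524414062, 87.37646484375), 6.146054744720459)
yellow 104 ((589.4961547851562, 25.221107482910156), (85.86558532714844, 89.44668579101562), 7.587096214294434)
blue 96 ((498.63812255859375, 12.035812377929688), (85.42974853515625, 90.62165069580078), 7.540459632873535)
white top 64 [ 0.50653967 -0.05971758  0.15050989]
[0.55004642 0.0854808  0.37371426] [-0.00222445 -0.32700349 -0.94502051]
```

View pics/wrist1.png

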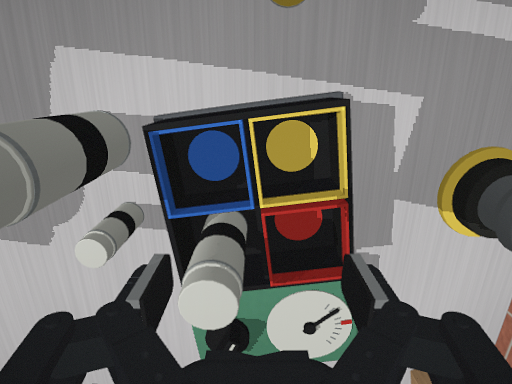

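The wrist view shows the red, yellow and blue cells at about (298,222), (292,145) and (213,155). The white can's top is at (208,300), the knob at (228,335), the dial at (310,328) with its pointer near (337,310) and the red mark at (345,322). The carrier sits at (0.550,-0.027), yaw about 7°. Next I'll check the tall decoy's position.

```bash
python3 - <<'E'
from m import *
for n in('scene','side','wrist'):
    W=np.load('/tmp/%s.npy'%n)
    for lo,hi,x0,x1,y0,y1 in((.17,.30,.25,.48,-.05,.25),(.07,.13,.25,.455,-.12,.1),(.145,.155,.49,.55,-.13,-.04)):
        q=W[(W[...,2]>lo)&(W[...,2]<hi)&(W[...,0]>x0)&(W[...,0]<x1)&(W[...,1]>y0)&(W[...,1]<y1)]
        if len(q)>10: print(n,len(q),np.percentile(q,2,axis=0).round(3),np.percentile(q,98,axis=0).round(3))
E
```

```text
scene 605 [ 0.325 -0.     0.172] [0.39  0.063 0.211]
scene 617 [ 0.336 -0.083  0.072] [0.454 0.064 0.128]
scene 56 [ 0.492 -0.089  0.145] [ 0.535 -0.051  0.155]
side 667 [ 0.322 -0.001  0.171] [0.391 0.063 0.21 ]
side 598 [0.32  0.017 0.071] [0.454 0.065 0.129]
side 53 [ 0.49  -0.071  0.145] [ 0.534 -0.051  0.155]
wrist 3006 [ 0.374 -0.002  0.171] [0.478 0.056 0.298]
wrist 4852 [ 0.361 -0.083  0.072] [0.454 0.064 0.128]
wrist 468 [ 0.492 -0.08   0.145] [ 0.536 -0.052  0.155]
```

Emit:
play_rows:
  deltas:
    - [[85,30,-15,0,0,0,0],[85,30,-15,0,0,0,0],[85,30,-15,0,0,0,0],[85,30,-15,0,0,0,0],[85,30,-15,0,0,0,0],[85,30,-15,0,0,0,0],[85,30,-13,0,0,0,0],[85,16.5,-10.5,0,0,0,0],[85,0,0,25,0,0,0],[85,0,0,25,0,0,0],[85,0,0,25,0,0,0],[85,0,0,25,0,0,0],[85,0,0,22,0,0,0],[85,0,0,20,0,0,0],[85,0,0,0,0,0,0],[85,0,0,0,0,0,0]]

```text
clock: 1.48
position: [0.4361, 0.2264, 0.262]
ee_rot: [[-0.0, 1.0, -0.003], [1.0, 0.0, -0.001], [-0.001, -0.003, -1.0]]
wrist_force: [0.4, 0.9, -0.3]
gripper_width: 0.996
```

Emit:
play_rows:
  deltas:
    - [[40,0,0,0,0,0,0],[40,0,0,0,0,0,0],[40,0,0,0,0,0,0],[40,0,0,0,0,0,0],[40,0,0,0,0,0,0],[40,0,0,0,0,0,0],[40,0,0,-10,0,0,0],[40,0,0,-25,0,0,0],[40,0,0,-30,0,0,0],[40,0,0,-30,0,0,0],[40,0,0,-30,0,0,0],[40,0,0,-30,0,0,0],[40,0,0,-25,0,0,0],[40,0,0,0,0,0,0]]

```text
clock: 2.65
position: [0.4371, 0.2267, 0.4491]
ee_rot: [[-0.0, 1.0, 0.01], [1.0, 0.0, 0.003], [0.003, 0.01, -1.0]]
wrist_force: [0.6, 1.4, -2.6]
gripper_width: 0.605
```

Emit:
play_rows:
  deltas:
    - [[40,-12,7,0,0,0,0],[40,-24,13.5,0,0,0,0],[40,-24,13.5,0,0,0,0],[40,-24,13.5,0,0,0,0],[40,-24,13.5,0,0,0,0],[40,-24,13.5,0,0,0,0],[40,-24,13.5,0,0,0,0],[40,-24,13.5,0,0,0,0],[40,-24,13.5,0,0,0,0],[40,-24,13.5,0,0,0,0],[40,-24,13.5,0,0,0,0],[40,-24,13.5,0,0,0,0],[40,-17.5,9,0,0,0,0],[40,0,0,0,0,0,0],[40,0,0,20,0,0,0],[40,0,0,20,0,0,0],[40,0,0,10,0,0,0],[40,0,0,0,0,0,0],[40,0,0,0,0,0,0]]

```text
clock: 4.23
position: [0.6007, -0.0666, 0.392]
ee_rot: [[-0.0, 1.0, -0.002], [1.0, 0.0, 0.001], [0.001, -0.002, -1.0]]
wrist_force: [1.0, -0.4, -2.6]
gripper_width: 0.607
```

```bash
python3 - <<'E'
from h import *
o=robot.get_obs(); print(o['position'],o['ee_rot'].round(3).tolist(),o['wrist_force'])
c=cap('scene'); save(c,'s2'); s=cap('side'); save(s,'sd2')
a=c['image'][90:250,130:330]; b=s['image'][90:250,190:390]
cv2.imwrite('pics/v2.png',cv2.resize(np.hstack([a,b]),None,fx=2,fy=2)[...,::-1])
E
```

```text
[ 0.60067424 -0.06657613  0.3919605 ] [[-0.0, 1.0, -0.002], [1.0, 0.0, 0.001], [0.001, -0.002, -1.0]] [ 0.99234609 -0.41283736 -2.60553249]
```

View pics/v2.png

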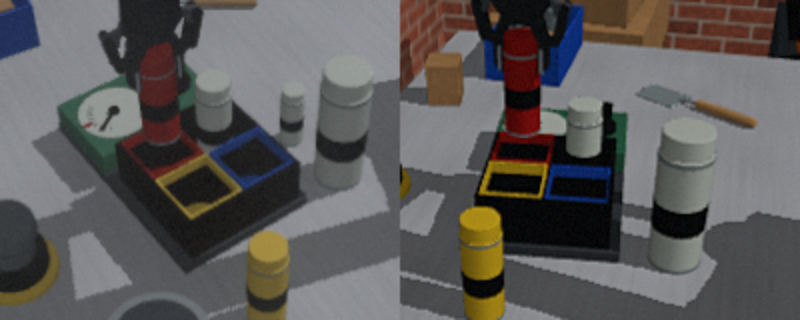

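The red can hangs upright over its cell, at (160,95) in the scene half and (522,90) in the side half. I'll lower it and release.

Emit:
play_rows:
  deltas:
    - [[40,0,0,15,0,0,0],[40,0,0,20,0,0,0],[40,0,0,20,0,0,0],[40,0,0,15,0,0,0],[40,0,0,10,0,0,0],[40,0,0,8,0,0,0],[40,0,0,8,0,0,0],[40,0,0,5,0,0,0],[40,0,0,2,0,0,0],[40,0,0,0,0,0,0],[40,0,0,0,0,0,0],[65,0,0,0,0,0,0],[65,0,0,0,0,0,0],[65,0,0,0,0,0,0],[65,0,0,0,0,0,0]]

```text
clock: 5.58
position: [0.6012, -0.0671, 0.2902]
ee_rot: [[0.0, 1.0, 0.001], [1.0, -0.0, -0.0], [-0.0, 0.001, -1.0]]
wrist_force: [-0.0, 0.1, 0.3]
gripper_width: 0.761
```

Emit:
play_rows:
  deltas:
    - [[65,0,0,-15,0,0,0],[65,0,0,-30,0,0,0],[65,0,0,-35,0,0,0],[75,0,0,-35,0,0,0],[85,25,-2.5,0,0,0,0],[85,30,-2,0,0,0,0],[85,30,-2,0,0,0,0],[85,30,-2,0,0,0,0],[85,30,-2,0,0,0,0],[85,30,-2,0,0,0,0],[85,30,-2,0,0,0,0],[85,30,-2,0,0,0,0],[85,30,-2,0,0,0,0],[85,0,0,0,0,0,0],[85,0,0,30,0,0,0],[85,0,0,30,0,0,0],[85,0,0,30,0,0,0],[85,0,0,30,0,0,0],[85,0,0,22,0,0,0],[85,0,0,0,0,0,0]]

```text
clock: 7.25
position: [0.5806, 0.1972, 0.2576]
ee_rot: [[0.0, 1.0, -0.009], [1.0, -0.0, -0.002], [-0.002, -0.009, -1.0]]
wrist_force: [-1.5, 0.6, -0.2]
gripper_width: 0.997
```

Emit:
play_rows:
  deltas:
    - [[40,0,0,0,0,0,0],[40,0,0,0,0,0,0],[40,0,0,0,0,0,0],[40,0,0,0,0,0,0],[40,0,0,0,0,0,0],[40,0,0,0,0,0,0],[40,0,0,-15,0,0,0],[40,0,0,-30,0,0,0],[40,0,0,-30,0,0,0],[40,0,0,-30,0,0,0],[40,0,0,-25,0,0,0],[40,-15,1,0,0,0,0],[40,-30,1,0,0,0,0],[40,-30,1,0,0,0,0],[40,-30,1,0,0,0,0],[40,-30,1,0,0,0,0],[40,-24,1,0,0,0,0],[40,-14.5,1.5,0,0,0,0],[40,0,0,0,0,0,0],[40,0,0,0,0,0,0]]

```text
clock: 8.92
position: [0.5899, 0.0237, 0.392]
ee_rot: [[0.002, 1.0, -0.001], [1.0, -0.002, 0.001], [0.001, -0.001, -1.0]]
wrist_force: [-1.3, 0.2, -3.2]
gripper_width: 0.603
```

Emit:
play_rows:
  deltas:
    - [[40,0,0,15,0,0,0],[40,0,0,20,0,0,0],[40,0,0,20,0,0,0],[40,0,0,15,0,0,0],[40,0,0,10,0,0,0],[40,0,0,8,0,0,0],[40,0,0,8,0,0,0],[40,0,0,5,0,0,0],[40,0,0,2,0,0,0],[40,0,0,0,0,0,0],[40,0,0,0,0,0,0],[65,0,0,0,0,0,0],[65,0,0,0,0,0,0],[65,0,0,0,0,0,0],[65,0,0,0,0,0,0],[65,0,0,-15,0,0,0],[65,0,0,-30,0,0,0],[65,0,0,-35,0,0,0],[75,0,0,-35,0,0,0]]

```text
clock: 10.5
position: [0.5899, 0.0245, 0.4053]
ee_rot: [[0.0, 1.0, -0.002], [1.0, -0.0, 0.0], [0.0, -0.002, -1.0]]
wrist_force: [0.4, 0.4, 1.1]
gripper_width: 0.865
```

Emit:
play_rows:
  deltas:
    - [[85,20,-5,0,0,0,0],[85,30,-11,0,0,0,0],[85,30,-11,0,0,0,0],[85,30,-11,0,0,0,0],[85,30,-11,0,0,0,0],[85,30,-11,0,0,0,0],[85,30,-11,0,0,0,0],[85,30,-11,0,0,0,0],[85,30,-11,0,0,0,0],[85,30,-11,0,0,0,0],[85,30,-11,0,0,0,0],[85,30,-8,0,0,0,0],[85,12,-3,0,0,0,0],[85,0,0,0,0,0,0],[85,0,0,30,0,0,0],[85,0,0,30,0,0,0],[85,0,0,30,0,0,0],[85,0,0,30,0,0,0],[85,0,0,22,0,0,0],[85,0,0,0,0,0,0]]

```text
clock: 12.17
position: [0.463, 0.3841, 0.2575]
ee_rot: [[0.001, 1.0, -0.008], [1.0, -0.001, -0.005], [-0.005, -0.008, -1.0]]
wrist_force: [-0.6, -1.5, -1.0]
gripper_width: 0.994
```

Emit:
play_rows:
  deltas:
    - [[40,0,0,0,0,0,0],[40,0,0,0,0,0,0],[40,0,0,0,0,0,0],[40,0,0,0,0,0,0],[40,0,0,0,0,0,0],[40,0,0,0,0,0,0],[40,0,0,-15,0,0,0],[40,0,0,-30,0,0,0],[40,0,0,-30,0,0,0],[40,0,0,-30,0,0,0],[40,0,0,-25,0,0,0],[40,-15,0,0,0,0,0],[40,-30,3,0,0,0,0],[40,-30,3,0,0,0,0],[40,-30,3,0,0,0,0],[40,-30,3,0,0,0,0],[40,-30,3,0,0,0,0],[40,-30,3,0,0,0,0],[40,-30,3,0,0,0,0],[40,-30,3,0,0,0,0]]

```text
clock: 13.83
position: [0.4871, 0.1297, 0.3917]
ee_rot: [[-0.0, 1.0, -0.002], [1.0, 0.0, -0.0], [-0.0, -0.002, -1.0]]
wrist_force: [0.3, 0.6, -2.7]
gripper_width: 0.605
```

Emit:
play_rows:
  deltas:
    - [[40,-30,3,0,0,0,0],[40,-30,3,0,0,0,0],[40,-30,2.5,0,0,0,0],[40,-20,2,0,0,0,0],[40,-8,0,0,0,0,0],[40,0,0,0,0,0,0],[40,0,0,0,0,0,0],[40,0,0,0,0,0,0]]

```text
clock: 14.5
position: [0.4981, 0.0144, 0.3924]
ee_rot: [[-0.001, 1.0, -0.001], [1.0, 0.001, 0.001], [0.001, -0.001, -1.0]]
wrist_force: [-0.1, 0.1, -3.8]
gripper_width: 0.604
```

Emit:
play_rows:
  deltas:
    - [[40,0,0,15,0,0,0],[40,0,0,20,0,0,0],[40,0,0,20,0,0,0],[40,0,0,15,0,0,0],[40,0,0,10,0,0,0],[40,0,0,8,0,0,0],[40,0,0,8,0,0,0],[40,0,0,5,0,0,0],[40,0,0,2,0,0,0],[40,0,0,0,0,0,0],[40,0,0,0,0,0,0],[65,0,0,0,0,0,0],[65,0,0,0,0,0,0],[65,0,0,0,0,0,0],[65,0,0,0,0,0,0],[65,0,0,-15,0,0,0],[65,0,0,-30,0,0,0],[65,0,0,-35,0,0,0],[65,0,0,-35,0,0,0],[65,0,0,-35,0,0,0]]

```text
clock: 16.17
position: [0.4983, 0.0135, 0.4412]
ee_rot: [[0.0, 1.0, -0.0], [1.0, -0.0, 0.0], [0.0, -0.0, -1.0]]
wrist_force: [1.1, -0.2, -0.1]
gripper_width: 0.759
```

```bash
python3 - <<'E'
from m import *
c=cap('scene'); save(c,'s3'); s=cap('side'); w=cap('wrist'); save(w,'w3')
a=c['image'][80:240,130:330]; b=s['image'][90:250,190:390]
cv2.imwrite('pics/v3.png',cv2.resize(np.hstack([a,b]),None,fx=2,fy=2)[...,::-1])
for n,c in(('scene',c),('side',s)):
    W=cloud(c)
    for k,m in masks(c['image']).items():
        q=W[m&(W[...,2]>.165)&(W[...,2]<.19)&(abs(W[...,0]-.55)<.13)&(abs(W[...,1]+.03)<.13)]
        if len(q): print(n,k,len(q),q.mean(0).round(4),np.percentile(q[:,2],95).round(4))
E
```

```text
scene red 208 [ 0.6024 -0.0625  0.1744] 0.1777
scene yellow 231 [0.5915 0.0294 0.1742] 0.1777
scene blue 214 [0.5005 0.018  0.1739] 0.178
side red 145 [ 0.5984 -0.0607  0.1738] 0.1768
side yellow 173 [0.5869 0.0325 0.1735] 0.1766
side blue 177 [0.4961 0.0212 0.1736] 0.1768
```

View pics/v3.png

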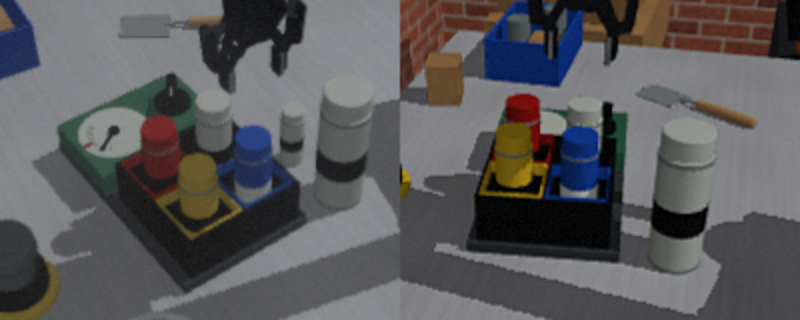

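All three cans are seated in their own cells: red (160,145), yellow (198,185) and blue (252,160) in the scene half, tops at 0.176 m, which is floor plus can height. The white can stands undisturbed at (213,120). Next I'll look at the knob and dial from above.

Emit:
play_rows:
  deltas:
    - [[65,-15,5,0,0,0,0],[65,-20,8,0,0,0,0],[65,-20,8,0,0,0,0],[65,-20,8,0,0,0,0],[65,-20,8,0,0,0,0],[65,-20,8,0,0,0,0],[65,-20,8,0,0,0,0],[65,-20,7,0,0,0,0],[65,0,0,0,0,0,0],[65,0,0,0,0,0,0],[65,0,0,0,0,0,0]]

```text
clock: 17.23
position: [0.5582, -0.1412, 0.4383]
ee_rot: [[0.0, 1.0, -0.002], [1.0, -0.0, 0.002], [0.002, -0.002, -1.0]]
wrist_force: [0.5, -0.1, 0.3]
gripper_width: 0.758
```

```bash
python3 - <<'E'
from h import *
c=cap('wrist'); W=cloud(c); np.savez('/tmp/w4.npz',W=W,img=c['image']); np.save('/tmp/w4c.npy',{k:c[k] for k in('K','dist','R','t')},allow_pickle=True)
# rectified top view at z=.07 : 2px/mm, world x right, y up
def ortho(z,x0,y0,w,h,s):
    xs=x0+np.arange(w*s)/s/1000; ys=y0-np.arange(h*s)/s/1000
    X,Y=np.meshgrid(xs,ys); P=np.stack([X,Y,np.full_like(X,z)],-1).reshape(-1,3)
    p,_=cv2.projectPoints(P,cv2.Rodrigues(c['R'])[0],c['t'],np.array(c['K']),np.array(c['dist']))
    p=p.reshape(h*s,w*s,2).astype(np.float32); return cv2.remap(c['image'],p[...,0],p[...,1],cv2.INTER_LINEAR)
A=ortho(.066,.555,-.145,125,125,3); B=ortho(.1,.455,-.165,125,125,3)
cv2.imwrite('pics/dial4.png',np.hstack([A,B])[...,::-1])
save(c,'w4')
q=W[(W[...,2]>.09)&(W[...,2]<.105)&(abs(W[...,0]-.51)<.05)&(abs(W[...,1]+.218)<.05)][:,:2]; print(len(q))
if len(q)>20: print(cv2.minAreaRect((q*1000).astype(np.float32)))
E
```

```text
638
((510.5255126953125, -217.67959594726562), (56.5828857421875, 15.10628604888916), 63.63816833496094)
```

View pics/dial4.png

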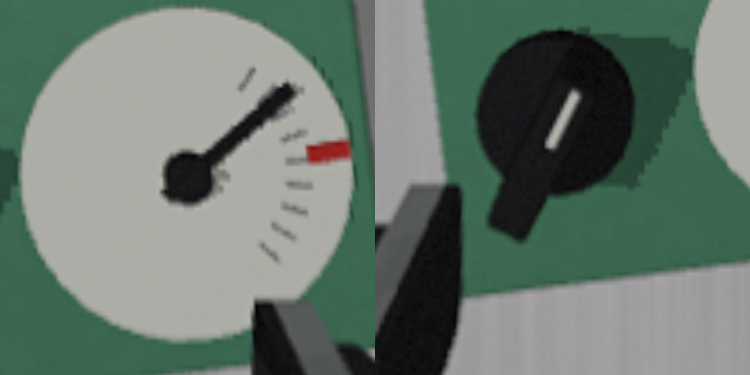

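The top view shows the dial centre at (187,177), pointer tip at (291,90), or 39.9°, and red mark at (328,153), or 9.7°. The knob bar runs at 63.6°, centred at (0.5105,-0.2177). That matches the given geometry. The knob must turn about 51° clockwise.

Emit:
play_rows:
  deltas:
    - [[60,-15,-9,0,0,0,0],[60,-20,-13,0,0,0,0],[60,-20,-13,0,0,0,0],[60,-16,-10,0,0,0,0],[60,-5.5,-2.7,0,0,0,0],[60,0,0,0,0,0,0.115],[60,0,0,0,0,0,0.115],[60,0,0,0,0,0,0.115],[60,0,0,0,0,0,0.116],[60,0,0,25,0,0,0],[60,0,0,30,0,0,0],[60,0,0,30,0,0,0],[60,0,0,25,0,0,0],[60,0,0,10,0,0,0],[60,0,0,0,0,0,0],[60,0,0,0,0,0,0],[60,0,0,0,0,0,0]]

```text
clock: 18.7
position: [0.5116, -0.218, 0.3215]
ee_rot: [[0.444, 0.896, 0.003], [0.896, -0.444, -0.002], [-0.0, 0.003, -1.0]]
wrist_force: [0.5, 0.1, 0.3]
gripper_width: 0.699
```

```bash
python3 - <<'E'
from h import *
o=robot.get_obs(); R=o['ee_rot']; d=np.array([.5105,-.2177,.248])-o['position']
print(o['qpos'],np.degrees(np.arctan2(R[1,1],R[0,1])),(R.T@d*1000).round(1),o['gripper_width'])
E
```

```text
[-6.03476867e-01  3.37466039e-01  1.63965277e+00  1.24960521e-04
  1.16135935e+00 -1.42966394e-01] -26.388117219684133 [-0.2 -1.3 73.5] 0.6990320697742924
```

Emit:
play_rows:
  deltas:
    - [[60,0,-1,20,0,0,0],[60,0,0,20,0,0,0],[60,0,0,15,0,0,0],[60,0,0,10,0,0,0],[60,0,0,8,0,0,0],[60,0,0,0,0,0,0],[60,0,0,0,0,0,0],[10,0,0,0,0,0,0],[10,0,0,0,0,0,0],[10,0,0,0,0,0,0],[10,0,0,0,0,0,0],[10,0,0,0,0,0,0],[10,0,0,0,0,0,0],[10,0,0,0,0,0,0],[10,0,0,0,0,0,0],[10,0,0,0,0,0,0]]

```text
clock: 20.03
position: [0.5105, -0.2178, 0.2476]
ee_rot: [[0.445, 0.896, 0.002], [0.896, -0.445, -0.001], [-0.0, 0.002, -1.0]]
wrist_force: [1.6, -1.1, 6.7]
gripper_width: 0.163
```

Emit:
play_rows:
  deltas:
    - [[10,0,0,0,0,0,0.04],[10,0,0,0,0,0,0.07],[10,0,0,0,0,0,0.08],[10,0,0,0,0,0,0.08],[10,0,0,0,0,0,0.08],[10,0,0,0,0,0,0.08],[10,0,0,0,0,0,0.08],[10,0,0,0,0,0,0.08],[10,0,0,0,0,0,0.08],[10,0,0,0,0,0,0.08],[10,0,0,0,0,0,0.08],[10,0,0,0,0,0,0.06],[10,0,0,0,0,0,0],[10,0,0,0,0,0,0],[10,0,0,0,0,0,0],[10,0,0,0,0,0,0],[10,0,0,0,0,0,0]]

```text
clock: 21.45
position: [0.5108, -0.2183, 0.2476]
ee_rot: [[0.975, 0.22, 0.003], [0.22, -0.975, -0.002], [0.003, 0.003, -1.0]]
wrist_force: [4.9, -2.7, 4.9]
gripper_width: 0.166
```

Emit:
play_rows:
  deltas:
    - [[60,0,0,0,0,0,0],[60,0,0,0,0,0,0],[60,0,0,0,0,0,0],[60,0,0,0,0,0,0],[60,0,0,0,0,0,0],[60,0,0,-15,0,0,0],[60,0,0,-30,0,0,0],[60,0,0,-30,0,0,0],[60,0,0,-35,0,0,0],[60,0,0,-35,0,0,0],[60,0,0,-35,0,0,0],[60,0,0,-10,0,0,0],[60,0,0,0,0,0,0],[60,0,0,0,0,0,0],[60,0,0,0,0,0,0]]

```text
clock: 22.7
position: [0.5095, -0.2173, 0.4345]
ee_rot: [[0.976, 0.218, -0.003], [0.218, -0.976, 0.002], [-0.003, -0.003, -1.0]]
wrist_force: [-0.5, 0.7, -0.9]
gripper_width: 0.708
```

```bash
python3 - <<'E'
from m import *
c=cap('scene'); s=cap('side')
def ortho(c,z,x0,y0,w,h,k):
    X,Y=np.meshgrid(x0+np.arange(w*k)/k/1000,y0-np.arange(h*k)/k/1000)
    p,_=cv2.projectPoints(np.stack([X,Y,np.full_like(X,z)],-1).reshape(-1,3),cv2.Rodrigues(c['R'])[0],c['t'],np.array(c['K']),np.array(c['dist']))
    p=p.reshape(h*k,w*k,2).astype(np.float32); return cv2.remap(c['image'],p[...,0],p[...,1],cv2.INTER_LINEAR)
w=cap('wrist')
A=[ortho(x,.066,.555,-.145,125,125,3) for x in(c,w)]
cv2.imwrite('pics/v5.png',np.vstack([np.hstack(A),np.hstack([c['image'][80:180,130:255],s['image'][120:220,200:325]]).repeat(2,0).repeat(2,1)[:, :] if False else cv2.resize(np.hstack([c['image'][80:190,130:330],s['image'][120:230,190:390]]),(750,206))])[...,::-1])
for n,v in(('scene',c),('side',s)):
    W=cloud(v)
    for k,m in masks(v['image']).items():
        q=W[m&(W[...,2]>.14)&(W[...,2]<.19)&(W[...,1]<.5)&(W[...,0]>.4)]
        if len(q): print(n,k,q.mean(0).round(4))
E
```

```text
scene red [ 0.6046 -0.0572  0.168 ]
scene yellow [0.5932 0.0326 0.1686]
scene blue [0.5022 0.0218 0.1683]
side red [ 1.3339 -0.8757  0.1617]
side yellow [0.5858 0.0366 0.1647]
side blue [0.4955 0.0247 0.1649]
side green [0.6676 0.3911 0.1484]
```

View pics/v5.png

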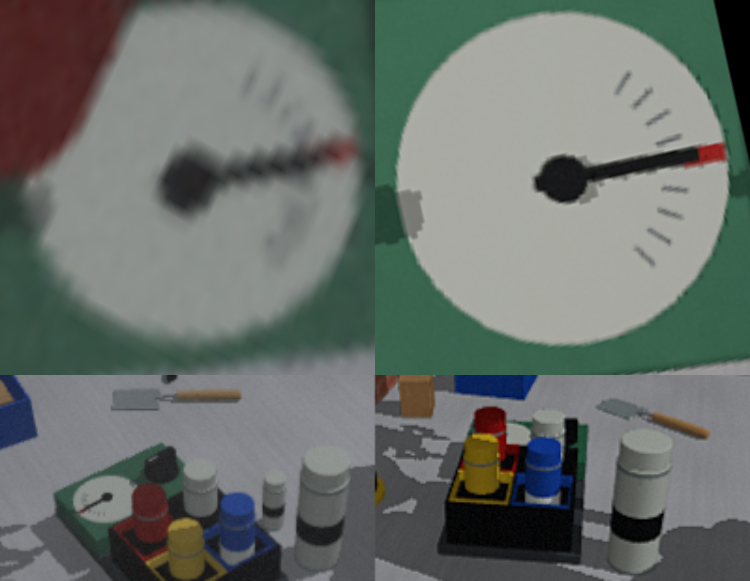

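The pointer, running from (565,178) to about (698,155), lies on the red mark at (710,153). The cans stand upright in their cells and the arm is clear, so I'm handing in.

```bash
python3 -c "
from cell import robot
print(robot.sign_off())"
```

```text
the job is handed in; nothing more can be done
None
```

I stood the red, yellow and blue cans in their own-colour cells, then turned the knob about 51° clockwise until the pointer met the red mark. I handed the job in at about 23 s, with the arm raised clear of everything. The hand-in reports no verdict.

- **Cans:** after loading, all three tops measured about 0.176 m (floor height plus can height) and each was centred within a few millimetres of its cell. The final picture still shows them upright.
- **Pointer:** in the wrist camera's top view it lies on the mark, and the scene camera agrees.
- **Other objects:** the white can stands in its cell. The green can was within a few millimetres of where it started. I did not re-measure the filler tin or the sanding block, but no move went near them.
- **One bad reading:** in the final check the side camera's red average came out at (1.33, -0.88), because it also caught red objects in the background. The scene camera put the red can where it belongs.

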